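# Change the fume extraction over at the blast gates

### The job

The next weld is at the hood with the yellow gate, so change the fume extraction over from the blue gate to the yellow one: with the fingertips push the yellow slide fully open, and only then push the blue slide fully shut, so that the fan is never left with both gates shut. Just push on the end flanges without pinching them, and leave everything else on the bench where it is.

Things in the scene. Friction and masses are not known exactly. Their poses are not given: they have to be found in the camera images.
- yellow_run: yellow extraction branch, fixed. Origin on the bench under its blast gate, x along its duct (80 mm across) away from the robot, z up. The gate's aluminium frame: 28 mm (x) by 120 mm (y), top 135 mm up. A nozzle 184 mm wide, top 112 mm up, ends 110 mm before it (-x). The slide leaves the frame to -y: a 4 mm blade in the plane x = 0, top edge 115 mm up, ending in a flange
- yellow_flange (a point): middle of the top edge of the yellow slide's end flange, axes as the branch's. The flange: upright yellow plate, 60 mm wide (x), 8 mm thick (y, this point at mid-thickness), from 35 to 165 mm above the bench; above the blade it stands free on both sides. Gap from frame to its inner (+y) face: 55 mm when shut. Push it to -y to open, to +y to shut
- yellow_slide (a joint): yellow slide's opening in m: 0 fully shut, 0.085 fully open, firm stop at each end. It drags with about 4 N of friction and stays where it is left. At the start it is shut or within 12 mm of it
- blue_run: blue extraction branch, fixed. Origin on the bench under its blast gate, x along its duct (80 mm across) away from the robot, z up. The gate's aluminium frame: 28 mm (x) by 120 mm (y), top 135 mm up. A nozzle 184 mm wide, top 112 mm up, ends 110 mm before it (-x). The slide leaves the frame to -y: a 4 mm blade in the plane x = 0, top edge 115 mm up, ending in a flange
- blue_flange (a point): middle of the top edge of the blue slide's end flange, axes as the branch's. The flange: upright blue plate, 60 mm wide (x), 8 mm thick (y, this point at mid-thickness), from 35 to 165 mm above the bench; above the blade it stands free on both sides. Gap from frame to its inner (+y) face: 55 mm when shut. Push it to -y to open, to +y to shut
- blue_slide (a joint): blue slide's opening in m: 0 fully shut, 0.085 fully open, firm stop at each end. It drags with about 4 N of friction and stays where it is left. At the start it is open by 62 to 85 mm
- steel_box: bystander: open-topped folded stainless box, 70 x 70 x 60 mm high, the next job to be welded, standing in front of the yellow branch's nozzle; origin at the centre of its underside
- paste_jar: bystander: white jar, orange label, black cap, 64 mm across, 70 mm high; origin at the centre of its underside
- rod_pack: bystander: flat blue plastic pack of electrodes, 50 x 115 x 14 mm; origin at the centre of its underside
- magnet: bystander: red triangular welding magnet lying flat, legs 85 mm, 22 mm high; origin on its underside
- hammer: bystander: hammer lying flat, 260 mm long; origin on its underside
- brush: bystander: wooden-handled brush lying flat, 200 mm long; origin on its underside
- water: bystander: clear water bottle with a red cap, 64 mm across, 190 mm high; origin at the centre of its underside

How it is judged:
By the outcome, as a careful person would: the job done as asked, in the order asked, and still so for the second after the job is handed in, with the robot touching nothing.
It also fails if it takes over 54 s, if anything falls off the work surface, if the arm or the gripper's body presses on something with over 40 N, if the wrist force passes 120 N, or if a joint passes its speed limit or range.

### The arm

A 6-joint arm with a two-finger parallel gripper is mounted at the origin on the work surface. World frame = base frame: x ahead of the robot, y to its left, z up, the work surface at z = 0. Lengths are in m, angles in rad, forces in N, time in s.
With the tool pointing down it reaches from about 0.35 to 0.725 m from the base axis. Payload 6 kg.
Tool frame: the origin (TCP) lies at the very end of the fingers, on their centre line; the grasp point (between the pads) lies 19 mm behind it; z points along the fingers, y is the direction in which the jaws open and shut (so a half turn about z gives the same grasp; the last joint's range is limited). The gripper opens to 85 mm and grips with 20 to 120 N. Pads are 22 mm wide; open, the fingers measure 114 mm over their backs; the gripper's body (76 mm by 85 mm) begins 54 mm behind the grasp point. The pads swing forward as they close: fully open they stand 13 mm farther back than shut.
Start: joints at [1.592, 0.04, 0.085, 0, -1.615, -0.334], TCP at [0.185, 0.571, 0.231] pointing down, gripper open.
Joint ranges: [-2.56, 2.56], [-1.29, 2.01], [-1.08, 1.49], [-3.29, 1.98], [-2.81, -0.18], [-2.99, 2.99]. Speed limits (rad/s): [2.57, 2.57, 3.01, 3.14, 3.14, 3.14].

### API

Orientations are given as a unit quaternion [x, y, z, w].
In Python, from station import status, optics, job gives the robot as it stands.
- The arm moves only by the tool carry_out, never from a script. Its argument "series" is a list of rows, each an object of numbers: "grip": the finger opening in mm, from 0 to 85.4; "dx", "dy", "dz": the shift along the tool's x, y, z in mm; "twist": the turn about the tool's z in rad. In form: [{"grip": .., "dx": .., "dy": .., "dz": .., "twist": ..}, ...]. A call has 1 to 8 rows; each row shifts and turns the commanded pose from where the row before left it, along the tool's axes as they then stand; what a row does not reach is not made up. A row lasts 1/12 s, in which the tool goes at most 41.7 mm and 7.16 degrees, less where a joint would pass 70% of its speed; a pose out of reach is approached as far as the arm can. A call with a gripper value outside its range is refused whole. The fingers move at their own pace and stop on an object; the grip force is fixed at half the most. Time passes only in rows, so rows that do not move let the fingers close. It gives the time, the measured TCP pose, the force and the opening at its end, in the units of the state.
- status.observe(): the state, without advancing time (a new reading comes with each control period).
- optics.snapshot(name): name is "scene" or "top" or "wrist"; returns the picture (384x512x3 uint8, red, green, blue); there is no depth.
- optics.get_calibration(name): a dict with "vfov" (degrees; the focal length in pixels is half the picture's height over the tangent of half this angle, whatever the lens; pixels are square), "cx", "cy" (the principal point, pixels), "eye" and "orientation" of the camera in the world. Camera axes: x right, y down, z forward; pixel columns grow to the right and rows downward; lengths in m; the calibration is good to about 2 mm. A picture is of the moment at which its call begins: read the wrist's pose just before it. get_calibration takes no time and is no camera call; for the wrist camera it gives the pose at the moment of the call.
- job.finish_job(): hands the job in, once; it reports no verdict.
The state is a dict: "clock": time; "joint_pos": joint angles; "joint_velocities": joint speeds; "tau": joint torques, N m; "tool_pos": TCP position; "ee_rot": TCP orientation; "contact_force": force on the tool from outside, world axes, zero at the start; "torque": the same for the moment, N m; "opening": finger opening in m.
Only numpy, scipy, OpenCV 4.12 (cv2) and the standard library are available. Lean on these libraries where they do the work, as an engineer would, in place of code of your own. Each camera call takes 0.05 s, during which the arm holds its last target. There are 200 camera calls.

## Working session

There is one attempt and no reset: what is moved stays moved. The work goes in short steps, Python scripts to look and compute and a tool call to move; the robot and the scene stay as the last step left them, time stands still between calls to the robot, and variables do not carry over. Pictures are saved under pics/ and viewed, about 8 in all and at most 12, crops included, and the job is handed in when it is done.

Besides the shell and the picture viewer there is one more tool, called after "Call:" as name([rows], argument=value, ...), one row to a line, values as JSON. carry_out: Moves the arm, as the interface text tells. Its arguments: {"type":"object","properties":{"series":{"type":"array","items":{"type":"object","properties":{"grip":{"type":"number"},"dx":{"type":"number"},"dy":{"type":"number"},"dz":{"type":"number"},"twist":{"type":"number"}}}}},"required":["series"]}

```bash
mkdir -p pics
python3 - <<'E'
from station import status, optics
import cv2,json
s=status.observe(); print(s['clock'],s['tool_pos'],s['ee_rot'],s['opening'])
for n in('scene','top'):
    print(n,optics.get_calibration(n)); cv2.imwrite(f'pics/{n}0.png',cv2.cvtColor(optics.snapshot(n),cv2.COLOR_RGB2BGR))
E
```

```text
0.0 [0.18446955 0.5705829  0.23026969] [ 9.87794201e-01 -1.55762081e-01 -8.17001024e-05  8.84835554e-04] 0.08545559512792783
scene {'vfov': 45.139219910817516, 'cx': 256.1101980296908, 'cy': 195.78857903111165, 'eye': array([ 1.54315099, -0.11698234,  1.53890737]), 'orientation': array([ 0.71530608,  0.63008716, -0.20197774, -0.22479407])}
top {'vfov': 46.08886460924556, 'cx': 256.2666901222062, 'cy': 187.62924378578717, 'eye': array([ 0.29105436, -0.01531781,  1.71875821]), 'orientation': array([-0.70303196,  0.70718987, -0.05244346,  0.05364918])}
```

View pics/top0.png

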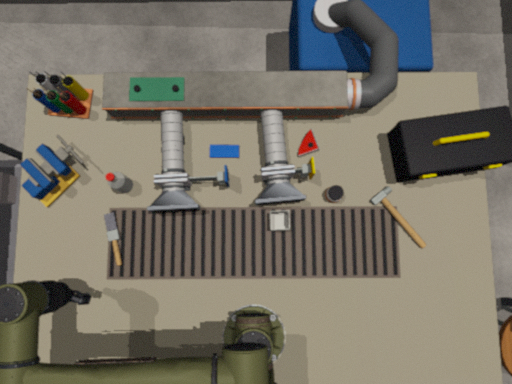

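View pics/scene0.png

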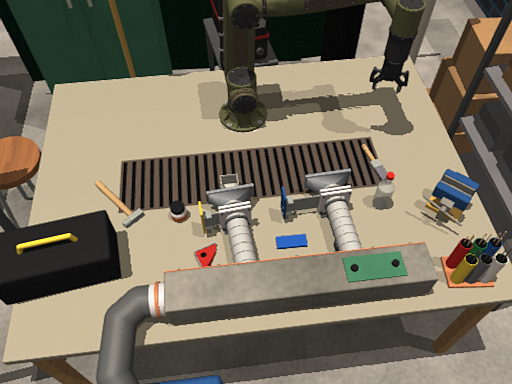

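Top view: yellow flange near (312,166), blue flange near (225,177), jar at (335,193), magnet at (308,145). Measuring the flanges in both views.

```bash
cat > h.py <<'E'
import numpy as np,cv2
from scipy.spatial.transform import Rotation as R
from station import status, optics
def ray(c,u,v):
    f=192/np.tan(np.radians(c['vfov']/2))
    d=R.from_quat(c['orientation']).apply([(u-c['cx'])/f,(v-c['cy'])/f,1]); return np.array(c['eye']),d
def onz(c,u,v,z):
    e,d=ray(c,u,v); return e+d*(z-e[2])/d[2]
def proj(c,p):
    f=192/np.tan(np.radians(c['vfov']/2)); q=R.from_quat(c['orientation']).inv().apply(np.array(p)-c['eye'])
    return q[0]/q[2]*f+c['cx'],q[1]/q[2]*f+c['cy']
E
python3 - <<'E'
from h import *
ims=[]
for n,bx in(('top',[130,100,360,220]),('scene',[170,150,370,270])):
    im=cv2.imread(f'pics/{n}0.png'); h=cv2.cvtColor(im,cv2.COLOR_BGR2HSV); c=optics.get_calibration(n)
    for col,lo,hi in(('y',(22,120,80),(34,255,255)),('b',(100,120,50),(120,255,255))):
        m=cv2.inRange(h,lo,hi); k=np.zeros_like(m); k[bx[1]:bx[3],bx[0]:bx[2]]=255; m&=k
        N,_,st,ce=cv2.connectedComponentsWithStats(m)
        for i in range(1,N):
            if st[i][4]>8:print(n,col,st[i],ce[i].round(1),onz(c,*ce[i],.165).round(3))
    a=im[bx[1]:bx[3],bx[0]:bx[2]]; ims.append(cv2.resize(a[:, :200] if a.shape[1]<=200 else a,None,fx=3.4,fy=3.4,interpolation=cv2.INTER_CUBIC)[:, :782])
w=min(i.shape[1] for i in ims); 
cv2.imwrite('pics/c.png',cv2.resize(np.vstack([cv2.resize(i,(680,300)) for i in ims]),(680,600)))
E
```

```text
top y [309 157   7  19  70] [312.3 165.9] [ 0.602 -0.21   0.165]
top b [210 145  29  12 346] [224.  150.5] [0.659 0.1   0.165]
top b [225 166   3  18  42] [225.9 174.9] [0.572 0.093 0.165]
scene y [198 201   5  14  33] [200.  207.5] [ 0.606 -0.21   0.165]
scene b [281 186   6  31 103] [283.3 200.1] [0.613 0.091 0.165]
scene b [276 234  31  15 361] [291.1 241.1] [0.784 0.09  0.165]
```

View pics/c.png

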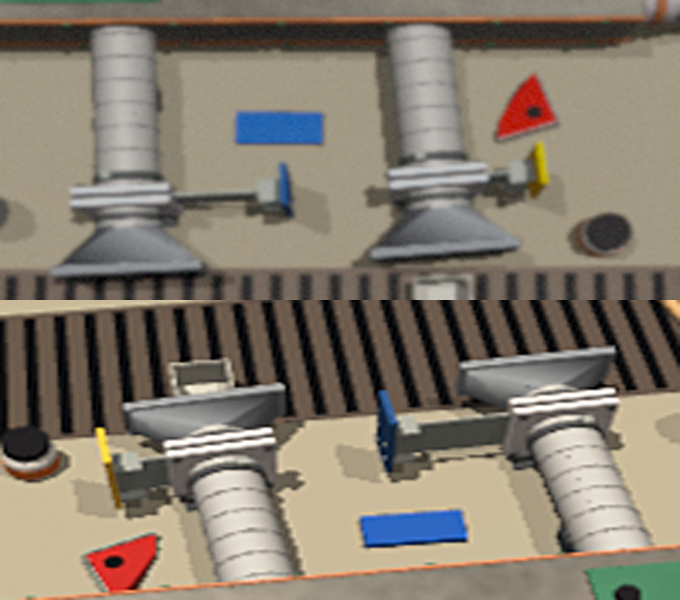

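Call:
carry_out([
  {"grip":0,"dz":-10,"twist":-0.1},
  {"grip":0,"dz":-10,"twist":-0.1},
  {"grip":0,"dz":-10,"twist":-0.11},
  {"grip":0,"dx":15,"dy":30},
  {"grip":0,"dx":15,"dy":30},
  {"grip":0,"dx":15,"dy":30},
  {"grip":0,"dx":15,"dy":30},
  {"grip":0,"dx":15,"dy":30},
])

```text
invalid input at $.series[0]: expected keys grip, dx, dy, dz, twist
```

Run:
```python
from h import *
c=optics.get_calibration('top')
# duct axis (z~.1?) points from crop -> px
P=lambda x,y:(130+x/2.957,100+y/2.5)
for a,b in(((421,35),(438,165)),((123,35),(120,180)),((388,186),(487,180)),((70,205),(172,203))):
    p,q=onz(c,*P(*a),.12),onz(c,*P(*b),.12); d=p-q; print(p.round(3),q.round(3),np.arctan2(d[1],d[0]))
s=status.observe();print(s['clock'],s['joint_pos'],R.from_quat(s['ee_rot']).as_matrix().round(3))
```

```text
[ 0.806 -0.074  0.12 ] [ 0.611 -0.093  0.12 ] 0.09518271391027008
[0.809 0.296 0.12 ] [0.592 0.295 0.12 ] 0.0054659171815599015
[ 0.581 -0.031  0.12 ] [ 0.589 -0.152  0.12 ] 1.637362528090206
[0.556 0.355 0.12 ] [0.558 0.231 0.12 ] 1.5882127216129296
0.1 [ 1.59174125e+00  4.07552937e-02  8.39029518e-02 -4.16258317e-04
 -1.61549063e+00 -3.33692590e-01] [[ 0.951 -0.308 -0.   ]
 [-0.308 -0.951 -0.002]
 [ 0.     0.002 -1.   ]]
```

Call:
carry_out([
  {"grip":0,"dx":0,"dy":0,"dz":-10,"twist":-0.1},
  {"grip":0,"dx":0,"dy":0,"dz":-10,"twist":-0.1},
  {"grip":0,"dx":0,"dy":0,"dz":-10,"twist":-0.1},
  {"grip":0,"dx":0,"dy":0,"dz":-10,"twist":-0.09},
  {"grip":0,"dx":15,"dy":30,"dz":0,"twist":0},
  {"grip":0,"dx":15,"dy":30,"dz":0,"twist":0},
  {"grip":0,"dx":15,"dy":30,"dz":0,"twist":0},
  {"grip":0,"dx":15,"dy":30,"dz":0,"twist":0},
])

```text
clock: 0.77
tool_pos: [0.254, 0.4545, 0.2707]
ee_rot: [0.999, 0.039, -0.0, 0.0]
contact_force: [-0.2, 0.0, -0.3]
opening: -0.0004
```

Call:
carry_out([
  {"grip":0,"dx":13,"dy":36,"dz":0,"twist":0},
  {"grip":0,"dx":13,"dy":36,"dz":0,"twist":0},
  {"grip":0,"dx":13,"dy":36,"dz":0,"twist":0},
  {"grip":0,"dx":13,"dy":36,"dz":0,"twist":0},
  {"grip":0,"dx":13,"dy":36,"dz":0,"twist":0},
  {"grip":0,"dx":13,"dy":36,"dz":0,"twist":0},
  {"grip":0,"dx":13,"dy":36,"dz":0,"twist":0},
  {"grip":0,"dx":13,"dy":36,"dz":0,"twist":0},
])

```text
clock: 1.43
tool_pos: [0.3797, 0.175, 0.2712]
ee_rot: [0.999, 0.039, 0.0, -0.0]
contact_force: [0.5, 1.0, 0.1]
opening: -0.0
```

Call:
carry_out([
  {"grip":0,"dx":13,"dy":36,"dz":0,"twist":0},
  {"grip":0,"dx":13,"dy":36,"dz":0,"twist":0},
  {"grip":0,"dx":13,"dy":36,"dz":0,"twist":0},
  {"grip":0,"dx":13,"dy":36,"dz":0,"twist":0},
  {"grip":0,"dx":13,"dy":36,"dz":0,"twist":0},
  {"grip":0,"dx":13,"dy":36,"dz":0,"twist":0},
  {"grip":0,"dx":13,"dy":36,"dz":0,"twist":0},
  {"grip":0,"dx":13,"dy":36,"dz":0,"twist":0},
])

```text
clock: 2.1
tool_pos: [0.5057, -0.1044, 0.271]
ee_rot: [0.999, 0.038, -0.0, -0.0]
contact_force: [0.9, 1.8, 0.2]
opening: 0.0001
```

Call:
carry_out([
  {"grip":0,"dx":12,"dy":22,"dz":0,"twist":0},
  {"grip":0,"dx":0,"dy":0,"dz":0,"twist":0},
  {"grip":0,"dx":0,"dy":0,"dz":0,"twist":0},
  {"grip":0,"dx":0,"dy":0,"dz":0,"twist":0},
])

```text
clock: 2.43
tool_pos: [0.5189, -0.1232, 0.2709]
ee_rot: [0.999, 0.038, -0.0, -0.0]
contact_force: [0.1, -0.3, -0.2]
opening: -0.0
```

Run:
```python
from h import *
s=status.observe();c=optics.get_calibration('wrist');print(s['tool_pos'],c)
im=cv2.cvtColor(optics.snapshot('wrist'),cv2.COLOR_RGB2BGR); cv2.imwrite('pics/w1.png',im)
```

```text
[ 0.51894022 -0.1232269   0.27093057] {'vfov': 70.08524092229919, 'cx': 252.04002616109182, 'cy': 192.70846456837606, 'eye': array([ 0.583518  , -0.11787322,  0.41117969]), 'orientation': array([ 0.72806474, -0.67267962, -0.08981189,  0.09673513])}
```

View pics/w1.png

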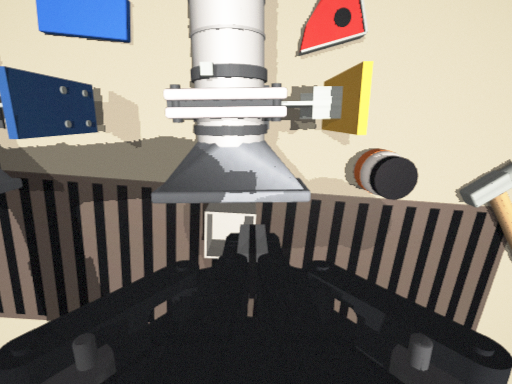

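Wrist view: yellow flange's top edge at cols 363–372, rows 66–135; frame -y end at col 286, rows 88–117; small bracket at (325,102).

Run:
```python
from h import *
c=optics.get_calibration('wrist'); s=status.observe(); t=s['tool_pos']; M=R.from_quat(s['ee_rot']).as_matrix()
for n,u,v,z in(('yf top out',371,66,.165),('yf bot out',368,135,.165),('yf mid in',363,100,.165),('frame end',286,95,.135),('frame end2',286,112,.135),('frame L',166,95,.135),('brk',313,102,.115),('brk2',330,102,.115),('jar cap',392,177,.07),('blue in top',5,72,.165),('blue bot',11,138,.165)):
    p=onz(c,u,v,z); print(n,p.round(4),'tool mm',(M.T@(p-t)*1e3).round(0))
```

```text
yf top out [ 0.6333 -0.2122  0.165 ] tool mm [107.  98. 106.]
yf bot out [ 0.5777 -0.2204  0.165 ] tool mm [ 51. 102. 106.]
yf mid in [ 0.6063 -0.2106  0.165 ] tool mm [ 80.  94. 106.]
frame end [ 0.6077 -0.1478  0.135 ] tool mm [ 87.  32. 136.]
frame end2 [ 0.5923 -0.1495  0.135 ] tool mm [ 71.  32. 136.]
frame L [ 0.5986 -0.0336  0.135 ] tool mm [ 86. -83. 136.]
brk [ 0.605  -0.1785  0.115 ] tool mm [ 81.  62. 156.]
brk2 [ 0.6064 -0.1959  0.115 ] tool mm [ 81.  80. 156.]
jar cap [ 0.5262 -0.3004  0.07  ] tool mm [ -7. 178. 201.]
blue in top [0.6044 0.0912 0.165 ] tool mm [ 102. -207.  106.]
blue bot [0.5499 0.0943 0.165 ] tool mm [  48. -214.  106.]
```

Call:
carry_out([
  {"grip":0,"dx":30,"dy":23,"dz":0,"twist":0},
  {"grip":0,"dx":30,"dy":20,"dz":0,"twist":0},
  {"grip":0,"dx":20,"dy":20,"dz":0,"twist":0},
  {"grip":0,"dx":0,"dy":0,"dz":30,"twist":0},
  {"grip":0,"dx":0,"dy":0,"dz":30,"twist":0},
  {"grip":0,"dx":0,"dy":0,"dz":20,"twist":0},
  {"grip":0,"dx":0,"dy":0,"dz":10,"twist":0},
  {"grip":0,"dx":0,"dy":0,"dz":0,"twist":0},
])

```text
clock: 3.15
tool_pos: [0.6028, -0.1787, 0.179]
ee_rot: [0.999, 0.039, -0.002, -0.0]
contact_force: [0.5, -0.3, -0.3]
opening: -0.0002
```

Run:
```python
from h import *
im=cv2.cvtColor(optics.snapshot('wrist'),cv2.COLOR_RGB2BGR); cv2.imwrite('pics/w2.png',im)
```

```text
(no output)
```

View pics/w2.png

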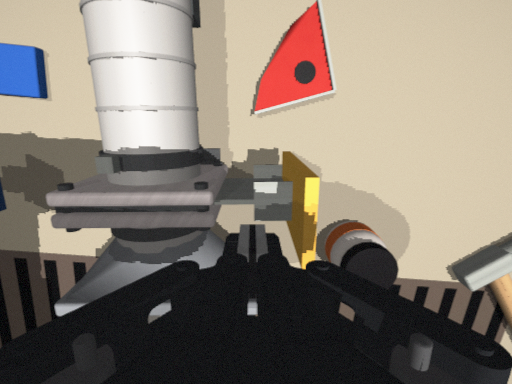

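Fingertip (252,230) sits between the frame end (~225) and the yellow flange (305–318). Descending.

Call:
carry_out([
  {"grip":0,"dx":0,"dy":0,"dz":15,"twist":0},
  {"grip":0,"dx":0,"dy":0,"dz":15,"twist":0},
  {"grip":0,"dx":0,"dy":0,"dz":10,"twist":0},
  {"grip":0,"dx":0,"dy":8,"dz":0,"twist":0},
  {"grip":0,"dx":0,"dy":8,"dz":0,"twist":0},
  {"grip":0,"dx":0,"dy":8,"dz":0,"twist":0},
  {"grip":0,"dx":0,"dy":8,"dz":0,"twist":0},
])

```text
clock: 3.78
tool_pos: [0.6068, -0.2123, 0.1427]
ee_rot: [0.999, 0.039, 0.001, -0.0]
contact_force: [-0.9, 5.6, 2.5]
opening: 0.0001
```

Call:
carry_out([
  {"grip":0,"dx":0,"dy":8,"dz":0,"twist":0},
  {"grip":0,"dx":0,"dy":8,"dz":0,"twist":0},
  {"grip":0,"dx":0,"dy":8,"dz":0,"twist":0},
  {"grip":0,"dx":0,"dy":8,"dz":0,"twist":0},
  {"grip":0,"dx":0,"dy":8,"dz":0,"twist":0},
])

```text
clock: 4.2
tool_pos: [0.6099, -0.2527, 0.1421]
ee_rot: [0.999, 0.039, 0.001, 0.0]
contact_force: [0.9, 5.4, 3.0]
opening: 0.0004
```

Call:
carry_out([
  {"grip":0,"dx":0,"dy":5,"dz":0,"twist":0},
  {"grip":0,"dx":0,"dy":5,"dz":0,"twist":0},
  {"grip":0,"dx":0,"dy":4,"dz":0,"twist":0},
  {"grip":0,"dx":0,"dy":0,"dz":0,"twist":0},
])

```text
clock: 4.53
tool_pos: [0.6101, -0.2669, 0.1411]
ee_rot: [0.999, 0.038, -0.0, 0.0]
contact_force: [-1.0, 0.4, 1.6]
opening: 0.0002
```

Call:
carry_out([
  {"grip":0,"dx":0,"dy":3,"dz":0,"twist":0},
  {"grip":0,"dx":0,"dy":3,"dz":0,"twist":0},
  {"grip":0,"dx":0,"dy":0,"dz":0,"twist":0},
])

```text
clock: 4.78
tool_pos: [0.6105, -0.2721, 0.141]
ee_rot: [0.999, 0.038, -0.001, 0.0]
contact_force: [-0.3, 3.4, 1.3]
opening: 0.0002
```

Call:
carry_out([
  {"grip":0,"dx":0,"dy":3,"dz":0,"twist":0},
  {"grip":0,"dx":0,"dy":3,"dz":0,"twist":0},
  {"grip":0,"dx":0,"dy":0,"dz":0,"twist":0},
])

```text
clock: 5.03
tool_pos: [0.6109, -0.277, 0.141]
ee_rot: [0.999, 0.039, -0.001, -0.001]
contact_force: [-3.0, 7.4, 1.6]
opening: -0.0001
```

Call:
carry_out([
  {"grip":0,"dx":0,"dy":2,"dz":0,"twist":0},
  {"grip":0,"dx":0,"dy":2,"dz":0,"twist":0},
  {"grip":0,"dx":0,"dy":0,"dz":0,"twist":0},
])

```text
clock: 5.28
tool_pos: [0.6109, -0.2773, 0.1409]
ee_rot: [0.999, 0.04, -0.002, -0.004]
contact_force: [-7.7, 22.1, 7.0]
opening: -0.0002
```

Firm stop: position stalls at y=-0.277, force 22 N. Backing off and rising, then check.

Call:
carry_out([
  {"grip":0,"dx":0,"dy":-10,"dz":0,"twist":0},
  {"grip":0,"dx":0,"dy":-15,"dz":0,"twist":0},
  {"grip":0,"dx":0,"dy":-5,"dz":0,"twist":0},
  {"grip":0,"dx":0,"dy":0,"dz":-30,"twist":0},
  {"grip":0,"dx":0,"dy":0,"dz":-35,"twist":0},
  {"grip":0,"dx":0,"dy":0,"dz":-35,"twist":0},
  {"grip":0,"dx":-20,"dy":-20,"dz":-20,"twist":0},
  {"grip":0,"dx":-20,"dy":-30,"dz":0,"twist":0},
])

```text
clock: 5.95
tool_pos: [0.5665, -0.2072, 0.2659]
ee_rot: [0.999, 0.037, 0.003, 0.002]
contact_force: [0.1, 1.5, 1.9]
opening: 0.0001
```

Call:
carry_out([
  {"grip":0,"dx":-10,"dy":-30,"dz":0,"twist":0.035},
  {"grip":0,"dx":-10,"dy":-30,"dz":0,"twist":0.035},
  {"grip":0,"dx":0,"dy":-30,"dz":0,"twist":0},
  {"grip":0,"dx":0,"dy":0,"dz":0,"twist":0},
  {"grip":0,"dx":0,"dy":0,"dz":0,"twist":0},
])

```text
clock: 6.37
tool_pos: [0.5418, -0.1154, 0.2618]
ee_rot: [1.0, 0.005, 0.001, 0.0]
contact_force: [0.6, -0.1, -0.1]
opening: -0.0005
```

Run:
```python
from h import *
s=status.observe();print(s['tool_pos'],s['contact_force'])
im=cv2.cvtColor(optics.snapshot('wrist'),cv2.COLOR_RGB2BGR); cv2.imwrite('pics/w3.png',im)
im=cv2.cvtColor(optics.snapshot('scene'),cv2.COLOR_RGB2BGR); cv2.imwrite('pics/s3.png',im)
```

```text
[ 0.54175587 -0.11540232  0.26182896] [ 0.57341345 -0.13566396 -0.12910819]
```

View pics/w3.png

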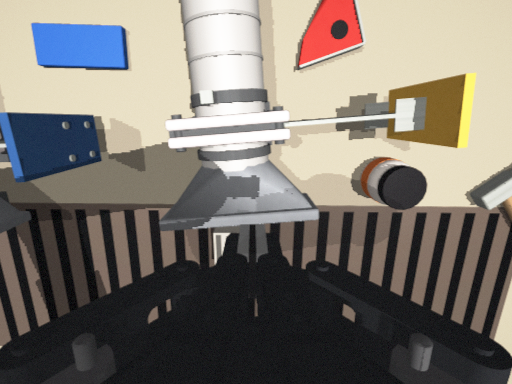

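Run:
```python
from h import *
c=optics.get_calibration('wrist')
for n,u,v,z in(('yf in far',461,82,.165),('yf in near',459,145,.165),('yframe end',288,121,.135),('yframe end b',288,136,.135),('bf far',6,115,.165),('bf near',18,177,.165)):
    print(n,onz(c,u,v,z).round(4))
```

```text
yf in far [ 0.6367 -0.2844  0.165 ]
yf in near [ 0.5865 -0.2932  0.165 ]
yframe end [ 0.6048 -0.1499  0.135 ]
yframe end b [ 0.5909 -0.1505  0.135 ]
bf far [0.6076 0.0887 0.165 ]
bf near [0.555 0.09  0.165]
```

Call:
carry_out([
  {"grip":0,"dx":0,"dy":-35,"dz":0,"twist":0},
  {"grip":0,"dx":0,"dy":-35,"dz":0,"twist":0},
  {"grip":0,"dx":0,"dy":-35,"dz":0,"twist":0},
  {"grip":0,"dx":0,"dy":-30,"dz":0,"twist":0},
  {"grip":0,"dx":0,"dy":0,"dz":0,"twist":0},
  {"grip":0,"dx":0,"dy":0,"dz":0,"twist":0},
  {"grip":0,"dx":0,"dy":0,"dz":0,"twist":0},
])

```text
clock: 7.05
tool_pos: [0.5411, 0.0177, 0.2611]
ee_rot: [1.0, 0.003, -0.0, 0.0]
contact_force: [0.3, -0.2, 0.2]
opening: -0.0001
```

Run:
```python
from h import *
s=status.observe();print(s['tool_pos'],s['contact_force'])
im=cv2.cvtColor(optics.snapshot('wrist'),cv2.COLOR_RGB2BGR); cv2.imwrite('pics/w4.png',im)
```

```text
[0.54111628 0.01773258 0.2611315 ] [ 0.29856612 -0.16662285  0.15540627]
```

View pics/w4.png

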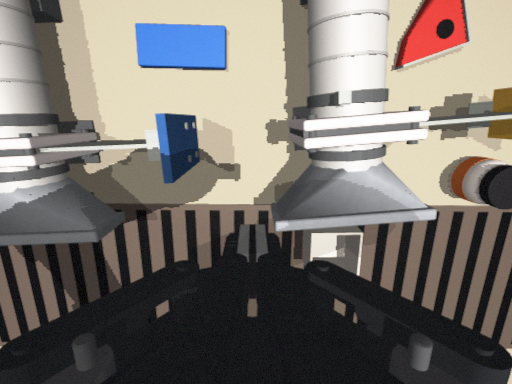

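Yellow gap measures ~140 mm = fully open. Blue flange top outer edge runs from about (162,114) to (171,180).

Run:
```python
from h import *
c=optics.get_calibration('wrist')
for n,u,v,z in(('bf far',162,114,.165),('bf near',171,180,.165),('bframe end',97,136,.135),('bframe end b',97,150,.135)):
    print(n,onz(c,u,v,z).round(4))
```

```text
bf far [0.6089 0.0929 0.165 ]
bf near [0.5529 0.0894 0.165 ]
bframe end [0.5886 0.1661 0.135 ]
bframe end b [0.5753 0.1679 0.135 ]
```

Call:
carry_out([
  {"grip":0,"dx":20,"dy":-20,"dz":0,"twist":0},
  {"grip":0,"dx":20,"dy":-20,"dz":0,"twist":0},
  {"grip":0,"dx":0,"dy":0,"dz":30,"twist":0},
  {"grip":0,"dx":0,"dy":0,"dz":35,"twist":0},
  {"grip":0,"dx":0,"dy":0,"dz":30,"twist":0},
  {"grip":0,"dx":0,"dy":0,"dz":15,"twist":0},
  {"grip":0,"dx":0,"dy":0,"dz":10,"twist":0},
  {"grip":0,"dx":0,"dy":0,"dz":0,"twist":0},
])

```text
clock: 7.77
tool_pos: [0.5798, 0.0575, 0.1389]
ee_rot: [1.0, 0.003, -0.002, 0.001]
contact_force: [-0.5, -0.1, 0.4]
opening: -0.0004
```

Call:
carry_out([
  {"grip":0,"dx":0,"dy":-8,"dz":0,"twist":0},
  {"grip":0,"dx":0,"dy":-8,"dz":0,"twist":0},
  {"grip":0,"dx":0,"dy":-8,"dz":0,"twist":0},
  {"grip":0,"dx":0,"dy":-8,"dz":0,"twist":0},
  {"grip":0,"dx":0,"dy":-8,"dz":0,"twist":0},
])

```text
clock: 8.18
tool_pos: [0.5806, 0.0992, 0.1431]
ee_rot: [1.0, 0.004, 0.001, 0.001]
contact_force: [-2.1, -5.3, 3.0]
opening: 0.0002
```

Call:
carry_out([
  {"grip":0,"dx":0,"dy":-8,"dz":0,"twist":0},
  {"grip":0,"dx":0,"dy":-8,"dz":0,"twist":0},
  {"grip":0,"dx":0,"dy":-8,"dz":0,"twist":0},
  {"grip":0,"dx":0,"dy":-8,"dz":0,"twist":0},
  {"grip":0,"dx":0,"dy":-8,"dz":0,"twist":0},
  {"grip":0,"dx":0,"dy":-4,"dz":0,"twist":0},
  {"grip":0,"dx":0,"dy":0,"dz":0,"twist":0},
])

```text
clock: 8.77
tool_pos: [0.5801, 0.1442, 0.1419]
ee_rot: [1.0, 0.004, 0.0, -0.0]
contact_force: [-0.9, -0.8, 0.5]
opening: -0.0001
```

Call:
carry_out([
  {"grip":0,"dx":0,"dy":-3,"dz":0,"twist":0},
  {"grip":0,"dx":0,"dy":-3,"dz":0,"twist":0},
  {"grip":0,"dx":0,"dy":0,"dz":0,"twist":0},
])

```text
clock: 9.02
tool_pos: [0.5801, 0.1492, 0.1417]
ee_rot: [1.0, 0.004, 0.0, -0.0]
contact_force: [-0.6, -2.7, 2.3]
opening: -0.0001
```

Call:
carry_out([
  {"grip":0,"dx":0,"dy":-3,"dz":0,"twist":0},
  {"grip":0,"dx":0,"dy":-3,"dz":0,"twist":0},
  {"grip":0,"dx":0,"dy":0,"dz":0,"twist":0},
])

```text
clock: 9.27
tool_pos: [0.58, 0.1552, 0.1414]
ee_rot: [1.0, 0.004, 0.0, -0.0]
contact_force: [-1.6, -2.4, 3.3]
opening: -0.0002
```

Call:
carry_out([
  {"grip":0,"dx":0,"dy":-2,"dz":0,"twist":0},
  {"grip":0,"dx":0,"dy":-2,"dz":0,"twist":0},
  {"grip":0,"dx":0,"dy":0,"dz":0,"twist":0},
])

```text
clock: 9.52
tool_pos: [0.5799, 0.1571, 0.1415]
ee_rot: [1.0, 0.003, -0.0, 0.002]
contact_force: [-0.7, -9.9, 3.3]
opening: 0.0001
```

Call:
carry_out([
  {"grip":0,"dx":0,"dy":-2,"dz":0,"twist":0},
  {"grip":0,"dx":0,"dy":-2,"dz":0,"twist":0},
  {"grip":0,"dx":0,"dy":0,"dz":0,"twist":0},
])

```text
clock: 9.77
tool_pos: [0.5798, 0.1573, 0.1416]
ee_rot: [1.0, 0.002, -0.001, 0.005]
contact_force: [-0.8, -22.0, 3.8]
opening: -0.0001
```

Stop at y=0.157 (expected 0.1565), force 22 N. Retreat and check.

Call:
carry_out([
  {"grip":0,"dx":0,"dy":10,"dz":0,"twist":0},
  {"grip":0,"dx":0,"dy":15,"dz":0,"twist":0},
  {"grip":0,"dx":0,"dy":10,"dz":0,"twist":0},
  {"grip":0,"dx":0,"dy":0,"dz":-35,"twist":0},
  {"grip":0,"dx":0,"dy":0,"dz":-35,"twist":0},
  {"grip":0,"dx":0,"dy":0,"dz":-35,"twist":0},
  {"grip":0,"dx":-25,"dy":0,"dz":-20,"twist":0},
  {"grip":0,"dx":-25,"dy":0,"dz":0,"twist":0},
])

```text
clock: 10.43
tool_pos: [0.5314, 0.1277, 0.2713]
ee_rot: [1.0, 0.003, 0.003, -0.002]
contact_force: [0.0, 0.5, 0.6]
opening: 0.0003
```

Call:
carry_out([
  {"grip":0,"dx":-30,"dy":0,"dz":0,"twist":0},
  {"grip":0,"dx":-30,"dy":0,"dz":0,"twist":0},
  {"grip":0,"dx":0,"dy":0,"dz":0,"twist":0},
  {"grip":0,"dx":0,"dy":0,"dz":0,"twist":0},
  {"grip":0,"dx":0,"dy":0,"dz":0,"twist":0},
])

```text
clock: 10.85
tool_pos: [0.4702, 0.1274, 0.2665]
ee_rot: [1.0, 0.004, 0.0, -0.001]
contact_force: [0.9, -0.0, 0.1]
opening: -0.0001
```

Run:
```python
from h import *
s=status.observe();print(s['clock'],s['tool_pos'],s['contact_force'])
a=[cv2.cvtColor(optics.snapshot(n),cv2.COLOR_RGB2BGR) for n in('wrist','scene')]
cv2.imwrite('pics/w5.png',a[0]);cv2.imwrite('pics/s5.png',a[1])
cv2.imwrite('pics/f.png',np.hstack([cv2.resize(i,(400,300)) for i in a]))
```

```text
10.85 [0.47021028 0.12744558 0.26651704] [ 0.93708743 -0.04318575  0.07523843]
```

View pics/f.png

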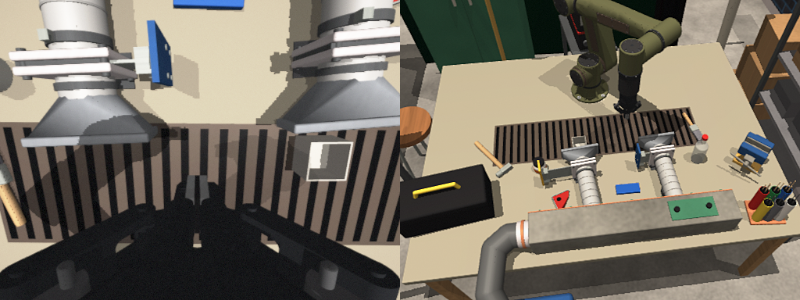

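Run:
```python
from h import *
c=optics.get_calibration('wrist')
print('bf',onz(c,191,28,.165).round(4),onz(c,197,112,.165).round(4),'frame end',onz(c,134,66,.135).round(4))
```

```text
bf [0.6034 0.1767 0.165 ] [0.5402 0.1747 0.165 ] frame end [0.5805 0.2362 0.135 ]
```

View pics/w5.png

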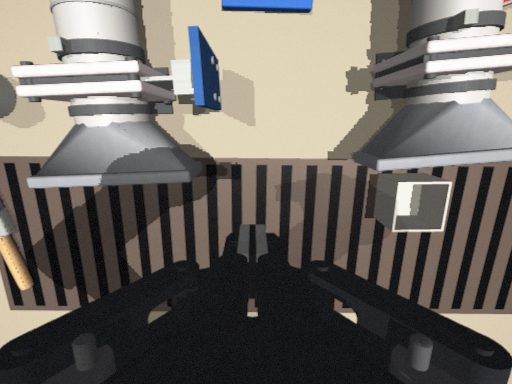

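Blue flange inner top edge (191,40) to frame end (~138,70): gap about 57 mm, which agrees with shut (55) and the firm stop.

```bash
python3 -c "
from station import job; print(job.finish_job())"
```

```text
the job is handed in; nothing more can be done
None
```

The fume extraction is changed over: I pushed the yellow slide open to its stop, checked it, and only then pushed the blue slide shut to its stop. Both were pushed with closed fingertips on the flanges, without pinching. The job was handed in at about 11 s with the arm clear of everything.

| Slide | Where it stopped | Force at the stop | Gap, frame to flange | Expected gap |
|---|---|---|---|---|
| Yellow (open) | TCP y = -0.277 m | about 23 N | about 140 mm | 140 mm |
| Blue (shut) | TCP y = 0.157 m (predicted 0.1565) | 22 N | 56–60 mm (rough pixel reading) | 55 mm |

- **Blue gap:** the picture reading was slightly over nominal, so I relied on the firm stop, which agrees with shut.
- **Bystanders:** the ones visible in the last pictures looked unmoved by eye. In the final scene view the yellow flange hides the paste jar. I last saw it in place after the yellow push, and the arm did not go near it afterwards.

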